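Clamp the practice finger in the sliding-knob vise

TASK

Stand the plastic practice finger upright on the bed of the little white clamp, square between the rubber pad and the fixed metal jaw, and let go of it. Then turn the black knob clockwise, following it as its carriage travels, until the sprung pad holds the finger against the fixed jaw and is itself pressed about half way in (about 10 N): gently, without pressing it right in or disturbing the other things on the table. Leave the knob and stay clear.

Things in the scene. Friction and masses are not known exactly. Their poses are not given: they have to be found in the camera images.
- practice_finger: Loose practice finger, 65 to 110 g: a white plastic foot, a 30 mm cube, with a skin-coloured upright finger, 18 mm across, on top of its centre; 87 mm tall in all (the straight part of the finger, good to grip, spans 32 to 75 mm above the underside). Origin: centre of the underside; z up, x and y normal to the foot's four like sides. It starts upright on the table.
- vise: White base of the clamp, fixed to the table: 250 mm (its x) x 90 mm (its y) x 16 mm high; its flat top is the bed. Origin: centre of the underside; x runs along the slide from the knob end to the fixed jaw, z up. The knob axis, the rubber pad on the carriage and the fixed jaw all lie on the line y = 0.
- jaw: Fixed aluminium jaw block standing on the bed, 30 mm (x) x 60 mm (y) x 34 mm high; it does not move in use. Origin: on the bed at the middle of the lower edge of the aluminium face that looks at the pad; axes as the vise. It is 36 to 49 mm from the vise's origin along the vise's x, differently each time.
- carriage: Aluminium carriage, 70 x 62 mm, top 31 mm above the bed, with the knob at its centre and a sprung pad in front. Origin: on the bed, below the knob axis; axes as the vise. At the start it is fully back, 70 mm behind the vise's origin. A rack and pinion moves it along the vise's +x by 10 mm per radian of knob turn, and it stays where it is left.
- knob_grip (a point): Point on the vertical axis of the black plastic knob, at the height to grip it, 78 mm above the table; it travels with the carriage. The knob is a 44 mm disc (top 55 mm above the table) with an upright grip bar across it, 48 mm long, 12 mm thick, from 55 to 91 mm above the table. The point's y axis lies along the bar and turns with it.
- knob (a joint): Knob angle in rad, 0 at the start (carriage fully back, bar lying across the vise, along its y), growing as the knob turns clockwise seen from above, to 4.2 at most. The carriage advances 10 mm per rad. Turning it takes 0.20 N m of friction, plus 0.010 N m for each newton with which the pad presses.
- soak_bowl: White ceramic soaking bowl, 110 mm across, 50 mm high, loose; to be left alone. Origin: centre of the underside.
- polish_bottle: Small amber glass polish bottle, 30 mm across, 62 mm high, loose; to be left alone. Origin: centre of the underside.
- buffer_block: Grey nail buffer block, 95 x 28 x 26 mm, loose; to be left alone. Origin: centre of the underside; x along its length.
- jaw_face (a point): Point on the jaw's aluminium face, 15 mm above the bed. Let into the face here is a fixed black plastic liner plate, 40 mm wide, reaching 28 mm up from the bed, on which the clamped foot bears. It stands 1 to 6 mm proud of the face towards the pad, differently each time and not measured, so the moment of clamping must be felt.
- pad_rest (a point): Carriage point, 65 mm ahead of its origin: centre of the face of the black rubber pad when it is not pressed. Pad 36 mm wide (y), 4 to 28 mm above the bed, face along the vise's +x to the jaw; 41 to 54 mm from the aluminium jaw face at the start. It yields into the carriage by 3.5 mm at most, 6 N per mm from first touch (half way is about 10 N).
Mind the look-alikes: they are no part of the job. What is shaped like the practice_finger but yellow is not meant.

How it is judged (in metres and radians):
On the way:
1. the practice finger stands released on the bed between pad and fixed jaw, before it is clamped (x of practice_finger in the frame of jaw below -0.013 m and x of practice_finger in the frame of carriage above 0.078 m and y of practice_finger in the frame of jaw between -0.012 and 0.012 m and z of practice_finger in the frame of jaw below 0.003 m and angle between practice_finger's own z axis and vertical below 0.08 rad and contact force between the fingers and practice_finger below 0.05 N and contact force between carriage and practice_finger below 2 N), for 0.2 s.
At the end, for the whole second after the job is handed in: The practice finger stands upright (within 0.08 rad) and square (within 0.12 rad) on the bed, within 12 mm of the jaws' middle, against the liner of the fixed jaw; the pad presses on it with 5 to 15 N; all at rest (contact force between carriage and practice_finger between 5 and 15 N and x of practice_finger in the frame of jaw between -0.024 and -0.013 m and y of practice_finger in the frame of jaw between -0.012 and 0.012 m and z of practice_finger in the frame of jaw below 0.003 m and angle between practice_finger's own z axis and vertical below 0.08 rad and (angle between the x axis of practice_finger and the x axis of jaw, either way round below 0.12 rad or angle between the x axis of practice_finger and the y axis of jaw, either way round below 0.12 rad) and linear speed of practice_finger below 0.01 m/s and velocity of joint knob between -0.05 and 0.05 rad/s); the robot touches nothing.
It fails at once if the pad is pressed right in on the practice finger (over 20 N) (contact force between carriage and practice_finger above 20 N).
It fails at once if the practice finger is dropped from more than 15 mm above the bed (height (world z) of practice_finger above 0.031 m and contact force between the fingers and practice_finger below 0.02 N).
It fails at once if the practice finger is knocked over (angle between practice_finger's own z axis and vertical above 0.6 rad).
It fails at once if another thing on the table is disturbed (distance of any of soak_bowl, polish_bottle, buffer_block from where it was at the start of the episode above 0.02 m).
It also fails if it takes over 67 s, if anything falls off the work surface, if the arm or the gripper's body presses on something with over 40 N, if the wrist force passes 120 N, or if a joint passes its speed limit or range.

ROBOT

A 6-joint arm with a two-finger parallel gripper is mounted at the origin on the work surface. World frame = base frame: x ahead of the robot, y to its left, z up, the work surface at z = 0. Lengths are in m, angles in degrees, forces in N, time in s.
With the tool pointing down it reaches from about 0.375 to 0.9 m from the base axis. Payload 3.1 kg.
Tool frame: the origin (TCP) lies on the centre line of the jaws, within the pads' length; the fingertips stand 25 mm ahead of it and the grasp point (between the pads) lies 6 mm ahead of it; z points along the fingers, y is the line along which they close (so a half turn about z gives the same grasp; the last joint's range is limited). The gripper opens to 87 mm and grips with 3 to 60 N. Pads are 19 mm wide; open, the fingers measure 117 mm over their backs; the gripper's body (75 mm by 190 mm) begins 51 mm behind the grasp point.
Start: joints at [65.289, 30.224, 82.088, -0, 67.689, -10.227], TCP at [0.156, 0.605, 0.248] pointing down, gripper open.
Joint ranges: [-176.69, 176.69], [-43.24, 126.21], [12.49, 139.97], [-82, 262], [0, 151.66], [-163.58, 163.58]. Speed limits (degrees/s): [159.86, 159.86, 180, 180, 180, 180].

INTERFACE

Orientations are given as a 3x3 rotation matrix whose columns are the frame's x, y, z axes.
In Python, from rig import bot, cams, models gives the robot as it stands. The module is installed in compiled form; this text tells all that it offers.
- The arm moves only by the shell command python3 -m handwheel 'ROWS' [OPENING]. ROWS is JSON, a list of rows, each a list of 6 numbers: the shift along the world's x, y, z each as a share of 1 m, from -1 to 1, then the turn, a rotation vector about the world's x, y, z each as a share of 2 rad, from -1 to 1. In form: [[dx, dy, dz, wx, wy, wz], ...]. A call has exactly 8 rows; each row is the pose to reach, as a shift and turn from the pose commanded when the call began; what a row does not reach only later rows make up. A row lasts 1/12 s, in which the tool goes at most 41.7 mm and 7.16 degrees, less where a joint would pass 70% of its speed; a pose out of reach is approached as far as the arm can. A call with a number of a shift or a turn outside -1 to 1 is refused whole. A call with a gripper value outside its range is refused whole. OPENING is the opening, from -1 (shut) to 1 (fully open), so that 0 is half open, set as the call begins (- or left out, the last holds). The fingers move at their own pace and stop on an object; the grip force is fixed at half the most. Time passes only in rows, so rows that repeat a pose let the fingers close, or fill a call up. It gives the time, the measured TCP pose, the force, the opening and the grip force at its end, in the units of the state.
- bot.read_state(): the state, without advancing time (a new reading comes with each control period).
- cams.capture(name): name is "side" or "top"; returns (picture, depth): 400x640x3 uint8, blue, green, red; 400x640 float32, m along the optical axis (not along the pixel's ray), 0 where there is no reading.
- cams.calibration(name): a dict with "mtx" (3x3 intrinsics, pixels), "R" (3x3) and "t" (3): a world point X has camera coordinates R X + t. Camera axes: x right, y down, z forward; pixel columns grow to the right and rows downward; lengths in m; the calibration is good to about 2 mm. A picture is of the moment at which its call begins. calibration takes no time and is no camera call.
- bot.hand_in(): hands the job in; it is judged then, once.
Trained networks look in the newest picture that a camera, given by its name, has taken for a name from the list of things; names that differ only in an ending like _2 or _b are one class to them, and where a whole thing is asked for, a point or a joint stands for the part that bears it (a point fixed in the world has none). Each returns a list of dicts, best first, with "conf" (0 to 1); they miss things now and then, are a little off and sometimes report something else, mostly with a low value. They report only what shows in the picture. A call takes as long as a camera call. They do not tell look-alikes from the thing itself.
- models.spot_in(query, camera): "position" ([column, row] in pixels, amid what is visible of it).
- models.tip_of(query, camera): "position" ([column, row] in pixels: a listed point, or the origin of a listed thing).
The state is a dict: "time_s": time; "joint_positions": joint angles; "qvel": joint speeds; "tau": joint torques, N m; "position": TCP position; "tcp_rot": TCP orientation; "force": force on the tool from outside, world axes, zero at the start; "moment": the same for the moment, N m; "opening": opening from 0.0 (shut) to 1.0 (fully open); "grasp_force": force on a finger pad.
Only numpy, scipy, OpenCV 4.12 (cv2) and the standard library are available. Lean on these libraries where they do the work, as an engineer would, in place of code of your own. Each camera call takes 0.05 s, during which the arm holds its last target. There are 200 camera calls.

## Working session

There is one attempt and no reset: what is moved stays moved. The work goes in short steps, Python scripts to look and compute and a shell command to move; the robot and the scene stay as the last step left them, time stands still between calls to the robot, and variables do not carry over. Pictures are saved under pics/ and viewed, at most 10 in all, crops included, and the job is handed in when it is done.

```bash
mkdir -p pics; cat > h.py <<'E'
import numpy as np, cv2
from rig import bot, cams, models
def unproj(cam,px,depth=None,z=None):
    c=cams.calibration(cam);K,R,t=map(np.array,(c["mtx"],c["R"],c["t"]))
    r=np.linalg.inv(K)@np.array([px[0],px[1],1.]);o=-R.T@t;d=R.T@r
    if z is not None: return o+d*(z-o[2])/d[2]
    return o+d*depth
def proj(cam,X):
    c=cams.calibration(cam);K,R,t=map(np.array,(c["mtx"],c["R"],c["t"]))
    p=K@(R@np.array(X)+t.ravel());return p[:2]/p[2]
E
python3 - <<'E'
from h import *
for cam in("top","side"):
    im,d=cams.capture(cam);cv2.imwrite(f"pics/{cam}0.png",im);np.save(f"{cam}0.npy",d)
    c=cams.calibration(cam);print(cam,-np.array(c["R"]).T@np.array(c["t"]),np.array(c["mtx"])[0,0])
    for q in("practice_finger","vise","jaw","carriage","knob_grip","jaw_face","pad_rest","soak_bowl","polish_bottle","buffer_block"):
        print(q,[(np.round(r["position"]).tolist(),round(r["conf"],2)) for r in models.tip_of(q,cam)[:3]])
s=bot.read_state();print(s["time_s"],s["position"],s["tcp_rot"],s["opening"])
E
```

```text
top [ 0.44278778 -0.00315469  1.12358014] 361.84397654275875
practice_finger [([219.0, 201.0], 0.71), ([222.0, 174.0], 0.54), ([324.0, 206.0], 0.28)]
vise [([319.0, 206.0], 0.56)]
jaw [([308.0, 204.0], 0.49)]
carriage [([321.0, 204.0], 0.63), ([417.0, 255.0], 0.47)]
knob_grip [([348.0, 209.0], 0.64)]
jaw_face [([312.0, 200.0], 0.69), ([250.0, 259.0], 0.65)]
pad_rest [([325.0, 206.0], 0.74)]
soak_bowl [([417.0, 254.0], 0.59)]
polish_bottle [([242.0, 149.0], 0.62)]
buffer_block [([252.0, 261.0], 0.77)]
side [0.38963243 0.98949562 0.77369764] 486.3821621297792
practice_finger [([299.0, 312.0], 0.97), ([257.0, 301.0], 0.73)]
vise [([321.0, 226.0], 0.86)]
jaw [([314.0, 228.0], 0.77)]
carriage [([332.0, 202.0], 0.95)]
knob_grip [([331.0, 186.0], 0.87)]
jaw_face [([314.0, 222.0], 0.66)]
pad_rest [([324.0, 212.0], 0.87)]
soak_bowl [([392.0, 174.0], 0.63), ([317.0, 228.0], 0.51)]
polish_bottle [([228.0, 282.0], 0.6)]
buffer_block [([380.0, 287.0], 0.69)]
1.1 [0.15626157 0.60511934 0.24754213] [[-9.68222673e-01  2.50089689e-01 -4.70748004e-05]
 [ 2.50089690e-01  9.68222674e-01 -2.23495867e-05]
 [ 3.99894880e-05 -3.34122988e-05 -9.99999999e-01]] 1.0016585911938973
```

View pics/top0.png

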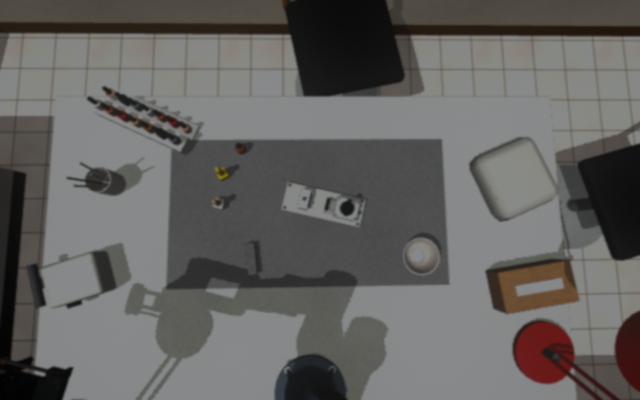

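View pics/side0.png

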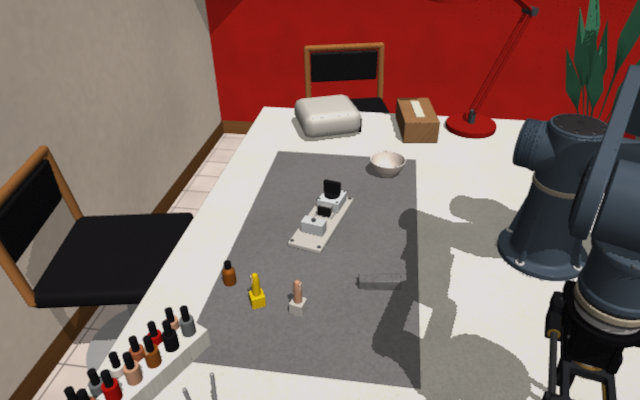

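The top view shows the white-footed, skin-coloured finger at about (219,202) and the yellow one at (222,174). In the side view they are at (298,298) and (257,290). The white and skin-coloured one fits the description. The vise is at (325,203) in the top view, with its knob end to the right. I'll confirm in one crop and measure.

```bash
python3 - <<'E'
from h import *
s=cv2.imread("pics/side0.png");
a=cv2.resize(s[170:330,210:370],(600,600),interpolation=cv2.INTER_CUBIC)
cv2.imwrite("pics/crop1.png",a)
t=cv2.imread("pics/top0.png")
print("finger side base",unproj("side",[299,312],z=0),"top base",unproj("top",[219,201],z=0))
for q,pt,ps,z in(("vise",[319,206],[321,226],0),("jaw",[308,204],[314,228],.016),("carr",[321,204],[332,202],.016),("knob",[348,209],[331,186],.078),("jawface",[312,200],[314,222],.031),("pad",[325,206],[324,212],.032),("bowl",[417,254],[392,174],0),("bottle",[242,149],[228,282],0),("buf",[252,261],[380,287],0),("yellow",[222,174],[257,301],0)):
    print(q,unproj("top",pt,z=z).round(3),unproj("side",ps,z=z).round(3))
# point cloud of both cams, world
for cam in("top","side"):
    d=np.load(f"{cam}0.npy");im=cv2.imread(f"pics/{cam}0.png")
    c=cams.calibration(cam);K,R,tt=map(np.array,(c["mtx"],c["R"],c["t"]))
    v,u=np.mgrid[:400,:640];r=np.stack([u,v,np.ones_like(u)],-1)@np.linalg.inv(K).T*d[...,None]
    P=(r-tt.ravel())@R
    ok=(d>0)
    def box(x0,x1,y0,y1,z0,z1): return P[ok&(P[...,0]>x0)&(P[...,0]<x1)&(P[...,1]>y0)&(P[...,1]<y1)&(P[...,2]>z0)&(P[...,2]<z1)]
    # vise
    b=box(.3,.6,-.16,.16,.009,.023);print(cam,"bed",len(b),cv2.minAreaRect((b[:,:2]*1000).astype(np.float32)))
    b=box(.3,.6,-.16,.16,.044,.052);print("tops",len(b))
    b=box(.3,.6,-.16,.16,.065,.1);print("knob bar",len(b),b.mean(0),b.max(0)[2],cv2.minAreaRect((b[:,:2]*1000).astype(np.float32)))
    b=box(.35,.5,.25,.36,.045,.1);print("finger",len(b),b.mean(0),b.max(0))
    print("finger:",b.round(3).tolist()[:30])
    np.save(f"P_{cam}.npy",P)
E
```

```text
finger side base [ 5.53364725e-01  2.76357490e-01 -1.11022302e-16] top base [0.5648429  0.27602323 0.        ]
vise [ 0.547 -0.034  0.   ] [ 0.552 -0.031  0.   ]
jaw [0.552 0.001 0.016] [0.566 0.001 0.016]
carr [ 0.551 -0.039  0.016] [ 0.535 -0.125  0.016]
knob [ 0.53  -0.116  0.078] [ 0.536 -0.109  0.078]
jawface [ 0.562 -0.012  0.031] [ 0.566 -0.005  0.031]
pad [ 0.544 -0.051  0.032] [ 0.547 -0.051  0.032]
bowl [ 0.395 -0.336  0.   ] [ 0.374 -0.327  0.   ]
bottle [0.729 0.208 0.   ] [0.731 0.208 0.   ]
buf [0.38  0.172 0.   ] [ 0.386  0.177 -0.   ]
yellow [0.65  0.269 0.   ] [0.65  0.257 0.   ]
top bed 1344 ((512.0147094726562, 22.38677978515625), (199.30455017089844, 375.75885009765625), 23.61492156982422)
tops 464
knob bar 77 [ 0.53399447 -0.11214312  0.0880997 ] 0.09434859334790119 ((534.9634399414062, -113.04338073730469), (11.731071472167969, 47.85170364379883), 76.59922790527344)<stdin>:21: RuntimeWarning: Mean of empty slice.
  ret = um.true_divide(
Traceback (most recent call last):
ValueError: zero-size array to reduction operation maximum which has no identity
```

View pics/crop1.png

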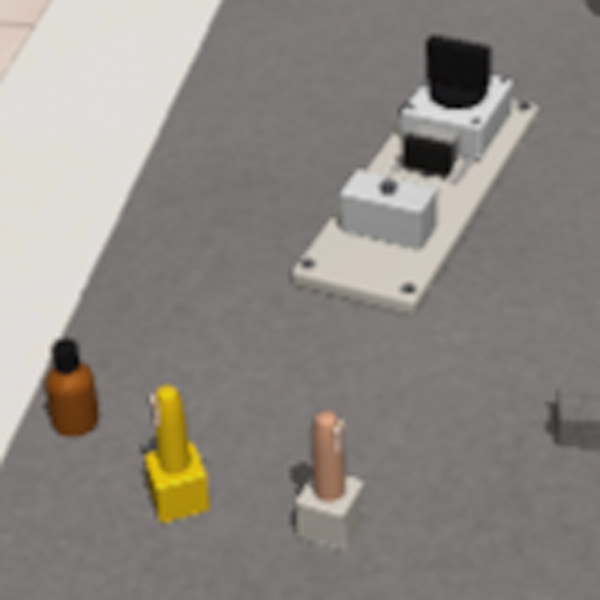

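The crop confirms it: the target is the skin-coloured finger on the white foot, at side (298,298). The yellow one is a look-alike.

```bash
python3 - <<'E'
from h import *
for cam in("top","side"):
    d=np.load(f"{cam}0.npy")
    c=cams.calibration(cam);K,R,tt=map(np.array,(c["mtx"],c["R"],c["t"]))
    v,u=np.mgrid[:400,:640];r=np.stack([u,v,np.ones_like(u)],-1)@np.linalg.inv(K).T*d[...,None]
    P=(r-tt.ravel())@R;np.save(f"P_{cam}.npy",P)
    def box(x0,x1,y0,y1,z0,z1): return P[(d>0)&(P[...,0]>x0)&(P[...,0]<x1)&(P[...,1]>y0)&(P[...,1]<y1)&(P[...,2]>z0)&(P[...,2]<z1)]
    def rep(n,b):
        if len(b)<3: print(cam,n,len(b));return
        q=cv2.minAreaRect((b[:,:2]*1000).astype(np.float32));print(cam,n,len(b),b.mean(0).round(4),"zmax",b[:,2].max().round(3),"rect",np.round(q[0],1),np.round(q[1],1),round(q[2],1))
    rep("table",box(.45,.5,.2,.25,-.02,.02))
    rep("vise>9mm",box(.44,.66,-.19,.14,.009,.2))
    rep("bar",box(.44,.66,-.19,.1,.066,.1))
    rep("jawtop",box(.5,.64,-.025,.1,.042,.06))
    rep("carrtop",box(.45,.62,-.18,-.05,.042,.06))
    rep("finger",box(.5,.62,.23,.33,.04,.1))
    rep("foot",box(.5,.62,.23,.33,.018,.037))
    rep("all",box(.5,.62,.23,.33,.01,.12))
E
```

```text
top table 282 [ 0.4745  0.2248 -0.    ] zmax 0.006 rect [474.9 225.1] [49.8 49.2] 89.6
top vise>9mm 2329 [ 0.5495 -0.0439  0.0278] zmax 0.094 rect [551.2 -45.2] [249.7  90. ] 76.7
top bar 77 [ 0.534  -0.1121  0.0881] zmax 0.094 rect [ 535. -113.] [11.7 47.9] 76.6
top jawtop 215 [0.5645 0.013  0.049 ] zmax 0.055 rect [564.6  11.7] [34.  59.9] 75.7
top carrtop 422 [ 0.5351 -0.1079  0.0479] zmax 0.059 rect [538.4 -98.9] [99.9 61.7] 76.0
top finger 50 [0.5544 0.2699 0.0713] zmax 0.088 rect [555.  271.7] [15.4 15.9] 3.2
top foot 67 [0.5539 0.2691 0.0286] zmax 0.037 rect [555.7 272.6] [31.1 29.9] 76.6
top all 126 [0.5538 0.2688 0.0448] zmax 0.088 rect [555.7 272.6] [31.1 29.9] 76.5
side table 373 [0.4751 0.2254 0.0008] zmax 0.005 rect [474.9 225. ] [49.7 49.9] 0.1
side vise>9mm 2253 [ 0.549  -0.0284  0.0326] zmax 0.094 rect [552.6 -44.8] [252.6  92.1] 76.6
side bar 178 [ 0.5358 -0.1105  0.0808] zmax 0.094 rect [ 536.1 -112.1] [15.6 49.4] 77.0
side jawtop 231 [0.5651 0.0172 0.0491] zmax 0.056 rect [566.6  13.2] [36.1 61.4] 77.0
side carrtop 315 [ 0.536  -0.0954  0.0485] zmax 0.06 rect [539.1 -99.4] [103.9  61.1] 74.7
side finger 162 [0.5556 0.2767 0.0663] zmax 0.087 rect [556.4 274.1] [16.1 15.8] 76.4
side foot 167 [0.555  0.2789 0.0276] zmax 0.037 rect [557.1 273.2] [30.3 32.5] 81.8
side all 389 [0.5553 0.2785 0.0424] zmax 0.087 rect [557.  273.1] [31.4 31.5] 79.2
```

```bash
python3 -m handwheel '[[0.03,-0.025,0,0,0,0],[0.06,-0.05,0,0,0,0],[0.085,-0.07,0,0,0,0],[0.115,-0.095,0,0,0,0],[0.14,-0.115,0,0,0,0.005],[0.17,-0.14,0,0,0,0.01],[0.2,-0.165,0,0,0,0.01],[0.22,-0.18,0,0,0,0.01]]' 0.6
python3 -m handwheel '[[0.03,-0.025,-0.01,0,0,0],[0.06,-0.05,-0.02,0,0,0],[0.085,-0.07,-0.03,0,0,0],[0.115,-0.095,-0.04,0,0,0],[0.14,-0.115,-0.05,0,0,0],[0.165,-0.14,-0.06,0,0,0],[0.18,-0.152,-0.07,0,0,0],[0.18,-0.152,-0.07,0,0,0]]'
python3 - <<'E'
from h import *
im,d=cams.capture("side")
s=bot.read_state();print(s["position"],s["tcp_rot"],s["joint_positions"])
p=proj("side",[.556,.273,.05]).astype(int);print(p)
x,y=p;cv2.imwrite("pics/above.png",cv2.resize(im[y-80:y+50,x-80:x+80],(800,600)[:2]))
E
```

```text
time_s: 1.77
position: [0.3788, 0.4229, 0.2477]
tcp_rot: [[-0.973, 0.232, 0.001], [0.232, 0.973, -0.001], [-0.001, -0.0, -1.0]]
force: [-0.3, -0.3, 1.0]
opening: 0.804
grasp_force: 0.0
time_s: 2.43
position: [0.5594, 0.2696, 0.1756]
tcp_rot: [[-0.972, 0.235, -0.0], [0.235, 0.972, -0.001], [-0.0, -0.001, -1.0]]
force: [-0.3, -0.1, 0.9]
opening: 0.796
grasp_force: 0.0
[0.55744737 0.27127446 0.17629574] [[-9.72165230e-01  2.34290819e-01 -1.60586944e-03]
 [ 2.34291746e-01  9.72166245e-01 -4.13010646e-04]
 [ 1.46440746e-03 -7.77756544e-04 -9.99998625e-01]] [ 1.56340948e+01  3.47071667e+01  8.65579106e+01  2.34639463e-03
  5.88299054e+01 -6.08172618e+01]
[297 293]
```

View pics/above.png

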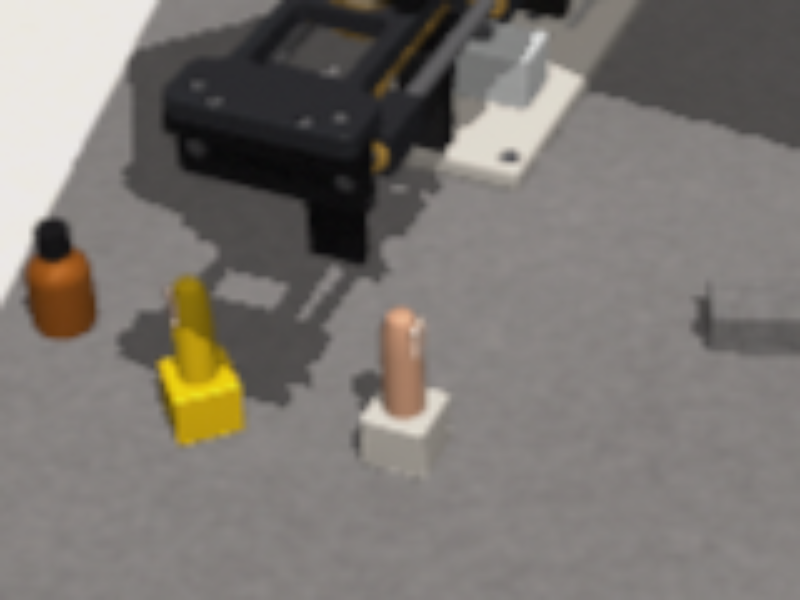

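```bash
python3 -m handwheel '[[0,0,-0.02,0,0,0],[0,0,-0.04,0,0,0],[0,0,-0.06,0,0,0],[0,0,-0.08,0,0,0],[0,0,-0.1,0,0,0],[0,0,-0.11,0,0,0],[0,0,-0.11,0,0,0],[0,0,-0.11,0,0,0]]'
python3 -m handwheel '[[0,0,0,0,0,0],[0,0,0,0,0,0],[0,0,0,0,0,0],[0,0,0,0,0,0],[0,0,0,0,0,0],[0,0,0,0,0,0],[0,0,0,0,0,0],[0,0,0,0,0,0]]' -1
```

```text
time_s: 3.15
position: [0.5558, 0.2738, 0.0678]
tcp_rot: [[-0.973, 0.23, -0.001], [0.23, 0.973, -0.0], [0.001, -0.0, -1.0]]
force: [0.0, -0.0, 0.1]
opening: 0.797
grasp_force: 0.0
time_s: 3.82
position: [0.5563, 0.2731, 0.0676]
tcp_rot: [[-0.973, 0.231, -0.0], [0.231, 0.973, -0.0], [0.0, -0.0, -1.0]]
force: [-0.6, -0.3, -0.2]
opening: 0.281
grasp_force: 0.0
```

```bash
python3 -m handwheel '[[0,0,0,0,0,0],[0,0,0,0,0,0],[0,0,0,0,0,0],[0,0,0.005,0,0,0],[0,0,0.02,0,0,0],[0,0,0.045,0,0,0],[0,0,0.07,0,0,0],[0,0,0.09,0,0,0]]'
python3 -m handwheel '[[0,-0.015,0.005,0,0,0],[0,-0.035,0.005,0,0,0],[0,-0.06,0.005,0,0,0],[0,-0.09,0.005,0,0,0],[0,-0.12,0.005,0,0,0],[0,-0.145,0.005,0,0,0],[0,-0.17,0.005,0,0,0],[0,-0.195,0.005,0,0,0]]'
```

```text
time_s: 4.48
position: [0.5564, 0.2732, 0.1592]
tcp_rot: [[-0.973, 0.231, 0.001], [0.231, 0.973, 0.0], [-0.001, 0.0, -1.0]]
force: [0.4, 0.4, -0.6]
opening: 0.198
grasp_force: 30.0
time_s: 5.15
position: [0.5552, 0.076, 0.1619]
tcp_rot: [[-0.973, 0.231, -0.002], [0.231, 0.973, -0.0], [0.002, -0.001, -1.0]]
force: [0.3, 0.6, -1.6]
opening: 0.201
grasp_force: 30.0
```

```bash
python3 -m handwheel '[[0,-0.025,0,0,0,0],[0,-0.05,0,0,0,0],[0,-0.075,0,0,0,0],[0,-0.095,-0.01,0,0,0],[0,-0.107,-0.02,0,0,0],[0,-0.107,-0.03,0,0,0],[0,-0.107,-0.03,0,0,0],[0,-0.107,-0.03,0,0,0]]'
python3 - <<'E'
from h import *
im,d=cams.capture("side");cv2.imwrite("pics/s2.png",im)
print(bot.read_state()["position"])
c=cams.calibration("side");K,R,tt=map(np.array,(c["mtx"],c["R"],c["t"]))
v,u=np.mgrid[:400,:640];P=(np.stack([u,v,np.ones_like(u)],-1)@np.linalg.inv(K).T*d[...,None]-tt.ravel())@R
m=(d>0)&(abs(P[...,0]-.556)<.05)&(abs(P[...,1]+.0285)<.04)&(P[...,2]>.057)&(P[...,2]<.098)
b=P[m];print(len(b),b.min(0),b.max(0))
b2=b[(b[:,2]>.068)&(b[:,2]<.092)]
print(cv2.minAreaRect((b2[:,:2]*1000).astype(np.float32)))
x,y=proj("side",[.556,-.0285,.05]).astype(int);cv2.imwrite("pics/s2c.png",cv2.resize(im[y-50:y+50,x-65:x+65],(780,600),interpolation=cv2.INTER_CUBIC))
E
```

```text
time_s: 5.82
position: [0.555, -0.0279, 0.1313]
tcp_rot: [[-0.973, 0.231, -0.004], [0.231, 0.973, 0.001], [0.004, 0.0, -1.0]]
force: [0.8, -0.8, -0.6]
opening: 0.196
grasp_force: 30.0
[ 0.5556165  -0.0277452   0.13188875]
185 [ 0.53866104 -0.04001061  0.06303142] [ 0.57363613 -0.00801115  0.0975609 ]
((556.5768432617188, -25.965835571289062), (30.773426055908203, 32.141563415527344), 78.59559631347656)
```

View pics/s2c.png

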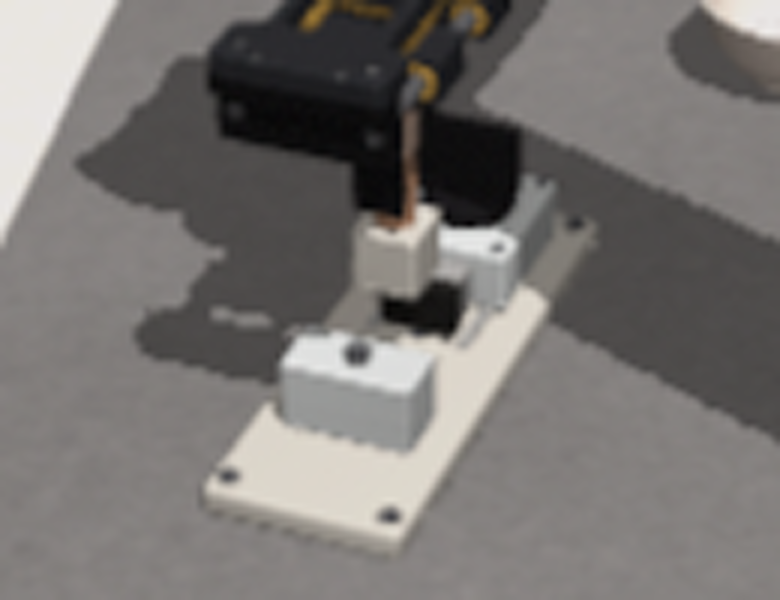

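```bash
python3 -m handwheel '[[0,-0.001,-0.01,0,0,0],[0,-0.001,-0.02,0,0,0],[0,-0.001,-0.03,0,0,0],[0,-0.001,-0.038,0,0,0],[0,-0.001,-0.044,0,0,0],[0,-0.001,-0.047,0,0,0],[0,-0.001,-0.0485,0,0,0],[0,-0.001,-0.0485,0,0,0]]'
python3 - <<'E'
from h import *
s=bot.read_state();print(s["position"],s["force"])
E
```

```text
time_s: 6.53
position: [0.5562, -0.0298, 0.0839]
tcp_rot: [[-0.973, 0.231, -0.0], [0.231, 0.973, 0.0], [0.0, 0.0, -1.0]]
force: [-0.7, -0.3, -1.2]
opening: 0.194
grasp_force: 30.0
[ 0.55620176 -0.02984881  0.08386282] [-0.65189947 -0.30334312 -1.1551936 ]
```

```bash
python3 -m handwheel '[[0,0,0,0,0,0],[0,0,0,0,0,0],[0,0,0,0,0,0],[0,0,0,0,0,0],[0,0,0,0,0,0],[0,0,0,0,0,0],[0,0,0,0,0,0],[0,0,0,0,0,0]]' 0.1
python3 -m handwheel '[[0,0,0.002,0,0,0],[0,0,0.01,0,0,0],[0,0,0.025,0,0,0],[0,0,0.04,0,0,0],[0,0,0.06,0,0,0],[0,0,0.08,0,0,0],[0,0,0.08,0,0,0],[0,0,0.08,0,0,0]]'
python3 - <<'E'
from h import *
im,d=cams.capture("side");cv2.imwrite("pics/s3.png",im)
c=cams.calibration("side");K,R,tt=map(np.array,(c["mtx"],c["R"],c["t"]))
v,u=np.mgrid[:400,:640];P=(np.stack([u,v,np.ones_like(u)],-1)@np.linalg.inv(K).T*d[...,None]-tt.ravel())@R
b=P[(d>0)&(abs(P[...,0]-.556)<.03)&(abs(P[...,1]+.029)<.03)&(P[...,2]>.055)&(P[...,2]<.11)];print(len(b),b.mean(0),b.max(0))
x,y=proj("side",[.556,-.0285,.05]).astype(int);cv2.imwrite("pics/s3c.png",cv2.resize(im[y-50:y+50,x-65:x+65],(780,600),interpolation=cv2.INTER_CUBIC))
E
```

```text
time_s: 7.2
position: [0.5563, -0.0299, 0.0841]
tcp_rot: [[-0.973, 0.231, 0.0], [0.231, 0.973, -0.0], [-0.0, -0.0, -1.0]]
force: [-0.2, -0.2, 0.1]
opening: 0.545
grasp_force: 0.0
time_s: 7.87
position: [0.5571, -0.03, 0.1656]
tcp_rot: [[-0.973, 0.231, 0.003], [0.231, 0.973, -0.001], [-0.003, -0.0, -1.0]]
force: [-0.7, -0.1, -0.4]
opening: 0.548
grasp_force: 0.0
116 [ 0.55589684 -0.02593101  0.08111826] [ 0.56425494 -0.01940495  0.10578868]
```

View pics/s3c.png

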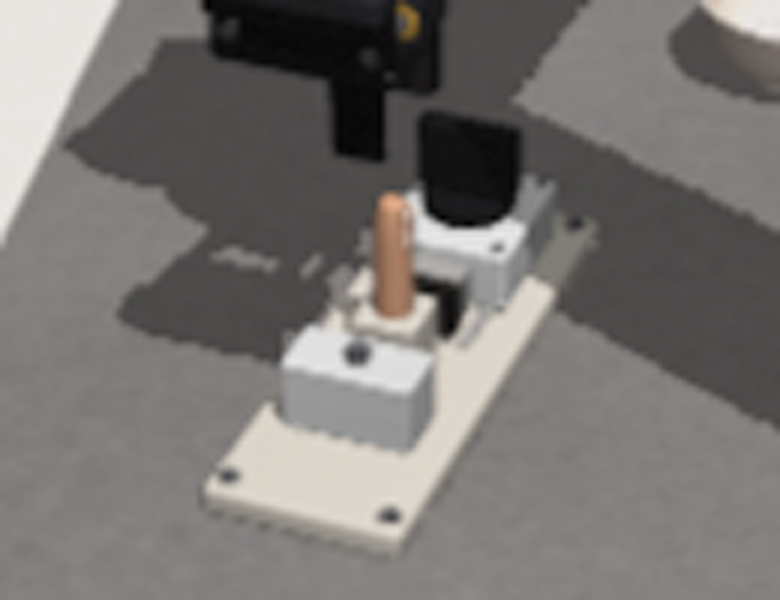

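The finger stands released between the pad and the jaw. Next is the knob.

```bash
python3 -m handwheel '[[-0.005,-0.02,0,0,0,0],[-0.01,-0.045,0,0,0,0],[-0.0155,-0.065,0,0,0,0],[-0.0205,-0.0835,0,0,0,0],[-0.0205,-0.0835,0,0,0,0],[-0.0205,-0.0835,-0.02,0,0,0],[-0.0205,-0.0835,-0.04,0,0,0],[-0.0205,-0.0835,-0.05,0,0,0]]'
python3 -m handwheel '[[0,0,-0.01,0,0,0],[0,0,-0.02,0,0,0],[0,0,-0.027,0,0,0],[0,0,-0.03,0,0,0],[0,0,-0.03,0,0,0],[0,0,-0.03,0,0,0],[0,0,-0.03,0,0,0],[0,0,-0.03,0,0,0]]'
```

```text
time_s: 8.58
position: [0.5341, -0.1123, 0.1115]
tcp_rot: [[-0.973, 0.231, -0.004], [0.231, 0.973, 0.002], [0.005, 0.001, -1.0]]
force: [0.7, -0.5, 0.1]
opening: 0.549
grasp_force: 0.0
time_s: 9.25
position: [0.5362, -0.1136, 0.0847]
tcp_rot: [[-0.973, 0.231, 0.001], [0.231, 0.973, -0.001], [-0.001, -0.0, -1.0]]
force: [-0.5, 0.1, 0.4]
opening: 0.547
grasp_force: 0.0
```

```bash
python3 -m handwheel '[[0,0,0,0,0,0],[0,0,0,0,0,0],[0,0,0,0,0,0],[0,0,0,0,0,0],[0,0,0,0,0,0],[0,0,0,0,0,0],[0,0,0,0,0,0],[0,0,0,0,0,0]]' -1
python3 - <<'E'
from h import *
s=bot.read_state();print(s["position"],s["force"],s["moment"],s["opening"],s["grasp_force"],s["joint_positions"])
E
```

```text
time_s: 9.92
position: [0.5357, -0.114, 0.0841]
tcp_rot: [[-0.973, 0.23, -0.0], [0.23, 0.973, -0.001], [0.0, -0.001, -1.0]]
force: [-0.5, -3.8, 0.8]
opening: 0.134
grasp_force: 30.0
[ 0.53565187 -0.11401165  0.08408515] [-0.54825617 -3.80102068  0.75333271] [-0.56202811  0.23594541 -0.07801093] 0.1338901003379728 29.999854043126106 [-2.36811722e+01  3.84084576e+01  1.00569666e+02 -8.35391859e-02
  4.10159383e+01 -1.00294324e+02]
```

```bash
python3 -m handwheel '[[0.0002,0.001,0,0,0,-0.05],[0.0005,0.002,0,0,0,-0.1],[0.0007,0.003,0,0,0,-0.15],[0.0009,0.004,0,0,0,-0.2],[0.0012,0.005,0,0,0,-0.25],[0.0014,0.006,0,0,0,-0.3],[0.0016,0.007,0,0,0,-0.35],[0.0019,0.008,0,0,0,-0.4]]'
cat > st.py <<'E'
from h import *
M=[];F=[]
for i in range(3):
    if i: cams.capture("side")
    s=bot.read_state();M.append(s["moment"]);F.append(s["force"])
R=np.array(s["tcp_rot"]);print("F",np.mean(F,0).round(2),"M",np.array(M)[:,2].round(3),"tau6",round(s["tau"][5],3),"pos",np.round(s["position"],4),"turned",round(76.65-np.degrees(np.arctan2(R[1,1],R[0,1])),2),s["time_s"])
E
python3 st.py
```

```text
time_s: 10.58
position: [0.5369, -0.1071, 0.0841]
tcp_rot: [[-0.51, 0.86, -0.002], [0.86, 0.51, -0.003], [-0.001, -0.003, -1.0]]
force: [-4.2, -7.7, 0.2]
opening: 0.131
grasp_force: 30.0
F [-3.85 -7.6   0.69] M [ 0.162 -0.051 -0.277] tau6 0.105 pos [ 0.5369 -0.107   0.0841] turned 45.87 10.6833
```

```bash
python3 -m handwheel '[[0.0001,0.0005,0,0,0,-0.025],[0.0002,0.001,0,0,0,-0.05],[0.0003,0.0015,0,0,0,-0.075],[0.0005,0.002,0,0,0,-0.1],[0.0006,0.0025,0,0,0,-0.125],[0.0007,0.003,0,0,0,-0.15],[0.0008,0.0035,0,0,0,-0.175],[0.0009,0.004,0,0,0,-0.2]]'; python3 st.py
python3 -m handwheel '[[0,0.0002,0,0,0,-0.01],[0.0001,0.0004,0,0,0,-0.02],[0.0001,0.0006,0,0,0,-0.03],[0.0002,0.0008,0,0,0,-0.04],[0.0002,0.001,0,0,0,-0.05],[0.0003,0.0012,0,0,0,-0.06],[0.0003,0.0014,0,0,0,-0.07],[0.0004,0.0016,0,0,0,-0.08]]';python3 st.py
```

```text
time_s: 11.35
position: [0.5373, -0.1034, 0.0841]
tcp_rot: [[-0.138, 0.99, -0.003], [0.99, 0.138, -0.003], [-0.003, -0.003, -1.0]]
force: [-4.4, -9.6, 2.7]
opening: 0.135
grasp_force: 30.0
F [-4.81 -9.06  2.39] M [ 0.106  0.135 -0.05 ] tau6 0.103 pos [ 0.5374 -0.1033  0.0841] turned 68.69 11.45
time_s: 12.12
position: [0.5375, -0.1018, 0.0841]
tcp_rot: [[0.02, 1.0, -0.003], [1.0, -0.02, -0.003], [-0.003, -0.003, -1.0]]
force: [-4.7, -8.8, 2.9]
opening: 0.134
grasp_force: 30.0
F [-5.16 -8.75  2.67] M [0.148 0.112 0.071] tau6 0.109 pos [ 0.5375 -0.1018  0.0841] turned 77.79 12.2167
```

```bash
sed -i 's/range(3)/range(10)/; s/np.array(M)\[:,2\].round(3)/np.mean(M,0).round(3),np.std(M,0).round(3)/' st.py; python3 st.py
python3 - <<'E'
from h import *
im,d=cams.capture("side")
x,y=proj("side",[.556,-.04,.05]).astype(int);cv2.imwrite("pics/s4c.png",cv2.resize(im[y-50:y+50,x-65:x+65],(780,600),interpolation=cv2.INTER_CUBIC))
E
```

```text
F [-5.31 -8.8   1.87] M [-1.689  0.899  0.048] [0.036 0.03  0.027] tau6 0.034 pos [ 0.5375 -0.1018  0.0841] turned 77.79 12.6667
```

View pics/s4c.png

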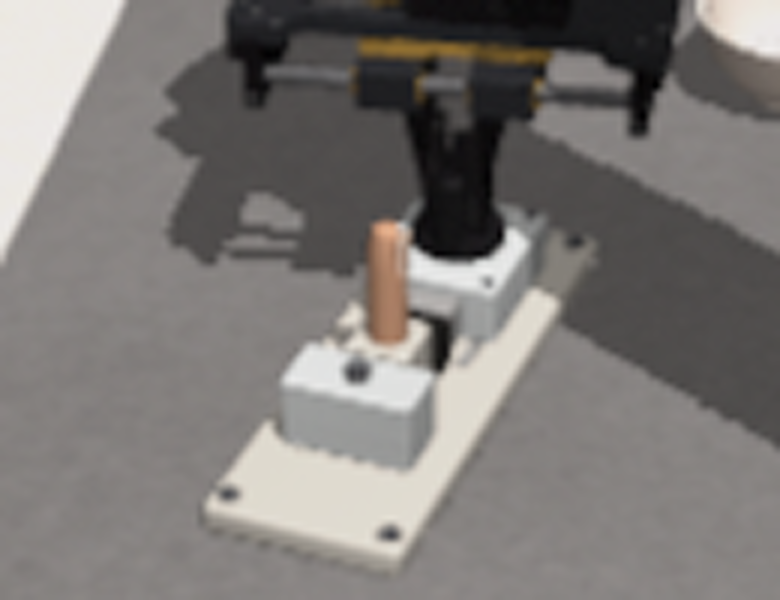

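```bash
cat > st2.py <<'E'
from h import *
for i in range(4):
    if i: cams.capture("side")
    s=bot.read_state();F=np.array(s["force"]);m=s["moment"][2];p=-(F[0]*.2317+F[1]*.9728)
    R=np.array(s["tcp_rot"])
    print(f"{s['time_s']:.2f} M {m:.3f} push {p:.2f} T {m+.01*p:.3f} turned {np.radians(76.65)-np.arctan2(R[1,1],R[0,1]):.4f}")
E
python3 -m handwheel '[[0,0.0001,0,0,0,-0.005],[0,0.0002,0,0,0,-0.01],[0.0001,0.0003,0,0,0,-0.015],[0.0001,0.0004,0,0,0,-0.02],[0.0001,0.0005,0,0,0,-0.025],[0.0001,0.0006,0,0,0,-0.03],[0.0002,0.0007,0,0,0,-0.035],[0.0002,0.0008,0,0,0,-0.04]]'|head -2;python3 st2.py
python3 -m handwheel '[[0,0.0001,0,0,0,-0.005],[0,0.0002,0,0,0,-0.01],[0.0001,0.0003,0,0,0,-0.015],[0.0001,0.0004,0,0,0,-0.02],[0.0001,0.0005,0,0,0,-0.025],[0.0001,0.0006,0,0,0,-0.03],[0.0002,0.0007,0,0,0,-0.035],[0.0002,0.0008,0,0,0,-0.04]]'|head -2;python3 st2.py
```

```text
time_s: 13.38
position: [0.5376, -0.1011, 0.0841]
13.38 M 0.115 push 10.45 T 0.220 turned 1.4377
13.43 M 0.111 push 10.13 T 0.212 turned 1.4380
13.48 M 0.095 push 9.39 T 0.189 turned 1.4374
13.53 M 0.126 push 10.75 T 0.234 turned 1.4374
time_s: 14.2
position: [0.5376, -0.1003, 0.0841]
14.20 M 0.094 push 10.78 T 0.202 turned 1.5176
14.25 M 0.105 push 10.04 T 0.205 turned 1.5180
14.30 M 0.074 push 10.55 T 0.180 turned 1.5174
14.35 M 0.045 push 9.75 T 0.142 turned 1.5173
```

```bash
python3 -m handwheel '[[0,0.0001,0,0,0,-0.005],[0,0.0002,0,0,0,-0.01],[0.0001,0.0003,0,0,0,-0.015],[0.0001,0.0004,0,0,0,-0.02],[0.0001,0.0005,0,0,0,-0.025],[0.0001,0.0006,0,0,0,-0.03],[0.0002,0.0007,0,0,0,-0.035],[0.0002,0.0008,0,0,0,-0.04]]'|head -1;python3 st2.py
```

```text
time_s: 15.02
15.02 M 0.120 push 10.80 T 0.228 turned 1.5975
15.07 M 0.118 push 10.56 T 0.223 turned 1.5980
15.12 M -0.009 push 10.05 T 0.091 turned 1.5974
15.17 M 0.054 push 10.57 T 0.159 turned 1.5973
```

```bash
python3 -m handwheel '[[0,0.0001,0,0,0,-0.005],[0,0.0002,0,0,0,-0.01],[0.0001,0.0003,0,0,0,-0.015],[0.0001,0.0004,0,0,0,-0.02],[0.0001,0.0005,0,0,0,-0.025],[0.0001,0.0006,0,0,0,-0.03],[0.0002,0.0007,0,0,0,-0.035],[0.0002,0.0008,0,0,0,-0.04]]'|head -1;python3 st2.py
```

```text
time_s: 15.83
15.83 M 0.094 push 11.30 T 0.207 turned 1.6775
15.88 M 0.099 push 10.80 T 0.207 turned 1.6779
15.93 M 0.025 push 10.75 T 0.132 turned 1.6773
15.98 M 0.048 push 11.54 T 0.163 turned 1.6772
```

```bash
python3 -m handwheel '[[0,0.0001,0,0,0,-0.004],[0,0.0002,0,0,0,-0.008],[0.0001,0.0003,0,0,0,-0.012],[0.0001,0.0003,0,0,0,-0.016],[0.0001,0.0004,0,0,0,-0.02],[0.0001,0.0005,0,0,0,-0.024],[0.0001,0.0006,0,0,0,-0.027],[0.0001,0.0006,0,0,0,-0.03]]'|head -1;python3 st2.py
```

```text
time_s: 16.65
16.65 M 0.136 push 10.10 T 0.237 turned 1.7372
16.70 M 0.162 push 10.66 T 0.268 turned 1.7374
16.75 M 0.095 push 11.24 T 0.207 turned 1.7370
16.80 M 0.147 push 10.64 T 0.253 turned 1.7370
```

```bash
python3 -m handwheel '[[0,0.0001,0,0,0,-0.004],[0,0.0002,0,0,0,-0.008],[0.0001,0.0003,0,0,0,-0.012],[0.0001,0.0003,0,0,0,-0.016],[0.0001,0.0004,0,0,0,-0.02],[0.0001,0.0005,0,0,0,-0.024],[0.0001,0.0006,0,0,0,-0.027],[0.0001,0.0006,0,0,0,-0.03]]'|head -1;python3 st2.py
```

```text
time_s: 17.47
17.47 M 0.216 push 10.79 T 0.324 turned 1.7969
17.52 M 0.152 push 10.78 T 0.259 turned 1.7972
17.57 M 0.114 push 11.09 T 0.225 turned 1.7968
17.62 M 0.142 push 10.43 T 0.247 turned 1.7969
```

```bash
python3 -m handwheel '[[0,0,0,0,0,-0.002],[0,0.0001,0,0,0,-0.004],[0,0.0001,0,0,0,-0.006],[0,0.0001,0,0,0,-0.008],[0,0.0002,0,0,0,-0.01],[0,0.0002,0,0,0,-0.012],[0.0001,0.0003,0,0,0,-0.014],[0.0001,0.0003,0,0,0,-0.016]]'|head -1;python3 st2.py
```

```text
time_s: 18.28
18.28 M 0.165 push 10.37 T 0.269 turned 1.8287
18.33 M 0.155 push 11.36 T 0.269 turned 1.8289
18.38 M 0.188 push 11.11 T 0.300 turned 1.8287
18.43 M 0.119 push 10.81 T 0.227 turned 1.8287
```

```bash
python3 -m handwheel '[[0,0,0,0,0,0],[0,0,0,0,0,0],[0,0,0,0,0,0],[0,0,0,0,0,0],[0,0,0,0,0,0],[0,0,0,0,0,0],[0,0,0,0,0,0],[0,0,0,0,0,0]]' 0.1 
python3 -m handwheel '[[0,0,0.01,0,0,0],[0,0,0.02,0,0,0],[0,0,0.04,0,0,0],[0,0,0.06,0,0,0],[0,0,0.09,0,0,0],[0,0,0.12,0,0,0],[0,0,0.15,0,0,0],[0,0,0.17,0,0,0]]' | head -2
python3 -m handwheel '[[-0.01,0,0.02,0,0,0],[-0.03,0,0.02,0,0,0],[-0.06,0,0.02,0,0,0],[-0.08,0,0.02,0,0,0],[-0.1,0,0.02,0,0,0],[-0.12,0,0.02,0,0,0],[-0.12,0,0.02,0,0,0],[-0.12,0,0.02,0,0,0]]' | head -2
cat > fin.py <<'E'
from h import *
im,d=cams.capture("side");t,dt=cams.capture("top")
def cloud(cam,d):
    c=cams.calibration(cam);K,R,tt=map(np.array,(c["mtx"],c["R"],c["t"]))
    v,u=np.mgrid[:400,:640];return (np.stack([u,v,np.ones_like(u)],-1)@np.linalg.inv(K).T*d[...,None]-tt.ravel())@R
for cam,dd in(("side",d),("top",dt)):
    P=cloud(cam,dd);P0=np.load(f"P_{cam}.npy")
    V=lambda p:(p-[.552,-.045,0])@np.array([[.2317,-.9728,0],[.9728,.2317,0],[0,0,1]])
    for n,Q in(("before",V(P0)),("now",V(P))):
        def sel(a,b,z0,z1): return Q[(dd>0)&(Q[...,0]>a)&(Q[...,0]<b)&(abs(Q[...,1])<.03)&(Q[...,2]>z0)&(Q[...,2]<z1)]
        k=sel(-.12,-.03,.065,.1);f=sel(0,.04,.06,.11)
        if len(k)>3: print(cam,n,"bar",(cv2.minAreaRect((k[:,:2]*1000).astype(np.float32))))
        if len(f)>3: print("   finger",(f.mean(0)*1000).round(1),(f.max(0)*1000).round(1),cv2.minAreaRect((f[:,:2]*1000).astype(np.float32)))
x,y=proj("side",[.556,-.03,.05]).astype(int);cv2.imwrite("pics/fin.png",cv2.resize(im[y-50:y+50,x-65:x+65],(780,600),interpolation=cv2.INTER_CUBIC))
E
python3 fin.py
```

```text
time_s: 19.1
position: [0.5402, -0.0949, 0.084]
tcp_rot: [[0.474, 0.881, 0.0], [0.881, -0.474, 0.0], [0.0, 0.0, -1.0]]
force: [-0.1, -0.5, -0.2]
opening: 0.534
grasp_force: 0.0
time_s: 19.77
position: [0.541, -0.0953, 0.2584]
time_s: 20.43
position: [0.4197, -0.095, 0.2752]
side before bar ((-68.94166564941406, -0.11761093139648438), (15.605095863342285, 49.38780975341797), 0.443841814994812)
side now bar ((-52.62063217163086, 1.6705999374389648), (13.91934871673584, 48.064632415771484), 74.23577880859375)
   finger [29.8 -0.  83.5] [ 36.2   7.5 103.9] ((29.045452117919922, 0.8777866363525391), (13.571063995361328, 19.059833526611328), 30.68984031677246)
top before bar ((-70.13996887207031, 0.8075370788574219), (47.85231018066406, 11.731212615966797), 89.99624633789062)
top now bar ((-52.19012451171875, 1.409815788269043), (11.68809700012207, 45.049713134765625), 75.71111297607422)
   finger [26.4  1.5 94.3] [ 34.5   8.3 105.4] ((26.640533447265625, 1.6327924728393555), (14.894067764282227, 14.584466934204102), 12.960508346557617)
```

View pics/fin.png

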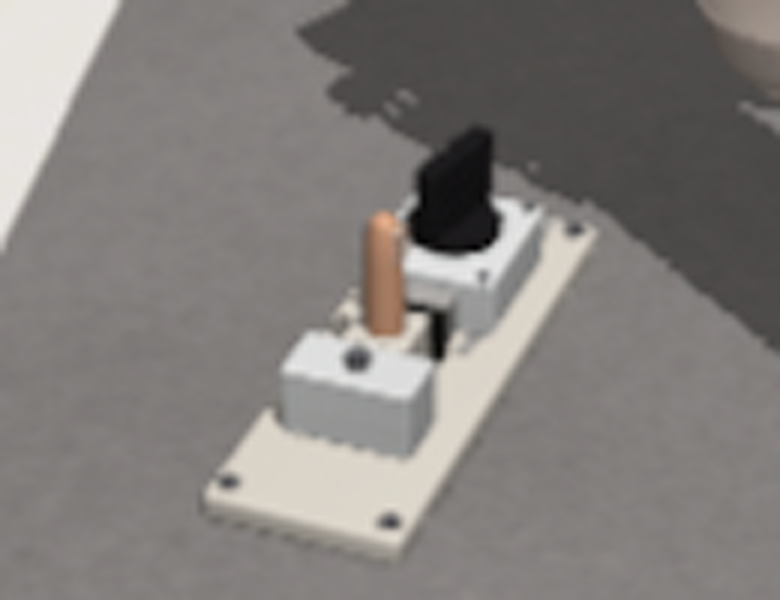

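The picture shows the finger upright against the jaw, with the knob bar turned about 105° and the gripper clear. The carriage is about 18 mm forward, and the foot centre is about 17.5 mm from the jaw face. That gives about 1.7 mm of pad compression, or about 9–10 N, matching the torque estimate.

```bash
python3 -c "
from rig import bot
print(bot.hand_in())"
```

```text
the job is handed in; nothing more can be done
None
```

The practice finger is clamped upright against the fixed jaw at an estimated 8–10 N, the arm is clear, and the job was handed in at about 20.5 s; no verdict came back.

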